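Open the filter box on the etching bench

ROBOT

A 6-joint arm with a two-finger parallel gripper is mounted at the origin on the work surface. World frame = base frame: x ahead of the robot, y to its left, z up, the work surface at z = 0. Lengths are in m, angles in rad, forces in N, time in s.
With the tool pointing down it reaches from about 0.375 to 0.9 m from the base axis. Payload 3.1 kg.
Tool frame: the origin (TCP) lies between the finger pads; the fingertips stand robot.tip_extent ahead of it and the grasp point (between the pads) lies 3 mm ahead of it (robot.tip_extent is the distance from the TCP to the fingertips, in m); z points along the fingers, x is the direction in which the jaws open and shut, and the axes are right-handed (so a half turn about z gives the same grasp; the last joint's range is limited). The gripper opens to 87 mm and grips with 3 to 60 N. Pads are 19 mm wide; open, the fingers measure 117 mm over their backs; the gripper's body (75 mm by 190 mm) begins 51 mm behind the grasp point.
Start: joints at [-1.466, 0.527, 1.433, -0, 1.181, -0.178], TCP at [0.175, -0.6, 0.245] pointing down, gripper open.
Joint ranges: [-3.08, 3.08], [-0.75, 2.2], [0.22, 2.44], [-1.43, 4.57], [0, 2.65], [-2.85, 2.85]. Speed limits (rad/s): [2.79, 2.79, 3.14, 3.14, 3.14, 3.14].

INTERFACE

Orientations are given as a unit quaternion [x, y, z, w].
In Python, from rig import robot, cams gives the robot as it stands.
- The arm moves only by the tool carry_out, never from a script. Its argument "steps" is a list of rows, each a list of 3 entries, a list of its own where there are three numbers: the shift along the world's x, y, z in cm, then the turn about the world's z in degrees, then the closure, from 0 (fully open) to 1 (shut). In form: [[[dx, dy, dz], spin, fingers], ...]. A call has 1 to 10 rows; each row shifts and turns the pose as measured when the row begins; what a row does not reach is not made up. A row lasts 1/10 s, in which the tool goes at most 50 mm and 8.59 degrees, less where a joint would pass 70% of its speed; a pose out of reach is approached as far as the arm can. A call with a gripper value outside its range is refused whole. The fingers move at their own pace and stop on an object; "squeeze" is the grip in N (left out, the last holds). Time passes only in rows, so rows that do not move let the fingers close. It gives the time, the measured TCP pose, the force and the opening at its end, in the units of the state.
- robot.get_obs(): the state, without advancing time (a new reading comes with each control period).
- cams.camera(name): name is "scene" or "top"; returns a dict with "pixels" (420x560x3 uint8, red, green, blue), "fx", "fy", "cx", "cy" (pixels), "eye" and "rotation" of the camera in the world. Camera axes: x right, y up, looking along -z (the intrinsics and any distortion apply to the point x, -y, -z); pixel columns grow to the right and rows downward; lengths in m; the calibration is good to about 2 mm. A picture is of the moment at which its call begins. There is no depth.
- robot.hand_in(): hands the job in, once; it reports no verdict.
The state is a dict: "time": time; "q": joint angles; "joint_velocities": joint speeds; "joint_torque": joint torques, N m; "position": TCP position; "tool_rot": TCP orientation; "ft_force": force on the tool from outside, world axes, zero at the start; "moment": the same for the moment, N m; "grip_width": finger opening in m.
Only numpy, scipy, OpenCV 4.12 (cv2) and the standard library are available. Lean on these libraries where they do the work, as an engineer would, in place of code of your own. Each camera call takes 0.05 s, during which the arm holds its last target. There are 200 camera calls.

TASK

Open the filter box on the bench: with the fingertips press its snap tab fully down, then push the released cover by its upright rib along the rails until the filter well is wholly uncovered and the cover lies flat on the landing at the other end of the box. Only push the cover, never lift or tip it, and leave the other things on the bench standing where they are.

Things in the scene. Friction and masses are not known exactly. Their poses are not given: they have to be found in the camera images.
- filter_box: Grey plastic box fixed to the bench, 317 mm long (its x, -145 to 172) x 124 wide (y). Origin: on the bench, on the box's centre line, about under the snap tab; z up. Deck 50 above the bench. Along x: filter well under the cover, snap tab (x -13 to 17), landing. The cover leaves only towards +x, over the pressed tab. A 12 high stop crosses the deck behind the cover, x -145 to -128.
- well (a point): Centre of the filter well's mouth, at box x -71, y 0, at deck height. The mouth spans box x -117 to -25 mm and y -34 to 34 and is under the cover at the start. Beside it the side rails (inner faces at y +-46.5) stand 18 above the deck, with lips over the cover's edges (lips' inner edges at y +-39) from x -135 to -20.
- landing (a point): Centre of the landing, at box x 90, y 0, at deck height: flat deck from x 19 mm to an end stop (14 high) at x 160. Side rails here are 8 high, without lips, inner faces at y +-46.5.
- cover: Loose white plastic cover, about 0.22 kg, 110 mm long (x) x 90 wide (y), axes parallel to the box's. Origin: centre of its underside; top of its plate 12 above that. Starts at box x -70, y 0, z 50, blocked by the tab 2 mm before its leading edge. The well is wholly uncovered when this origin is at box x 30 or more (100 mm of travel); it meets the end stop at x 105.
- rib_back (a point): Centre of the rear face of the cover's upright rib, the face to push on (towards box +x); 35 mm behind the cover's origin, 13 above the plate, 25 above the underside. Moves with the cover. The rib is 10 thick (x), 60 wide (y), rises 26 above the plate; behind it 20 mm of plate remain to the cover's trailing edge.
- tab_top (a point): Centre of the top face of the snap tab, at box x 2, y 0: a white plastic block with a flat top 30 (x) x 40 (y) mm between well and landing. Its top stands 63 above the bench (13 above the deck) when up, 51 when fully down. Moves with the tab.
- snap_tab (a joint): Travel of the snap tab straight down, in m: 0 to 0.002 at the start (up, blocking the cover), 0.012 fully down. It takes about 4 N to move, has no return spring and stays where it is left. The cover passes over it once it is 0.0095 or more down.
- jar: Bystander: small jar, 48 across, 70 high, standing beside the box; origin at the centre of its underside.
- beaker: Bystander: clear plastic beaker, 60 across, 78 high, standing beside the landing; origin at the centre of its underside.
- union_ring: Bystander: black pipe ring, 52 across, 22 high, lying beside the box; origin at the centre of its underside.
- bottle_a: Bystander: white bottle, 66 across, 190 high; origin at the centre of its underside.
- bottle_b: Bystander: green bottle, 60 across, 170 high; origin at the centre of its underside.
- brush: Bystander: hand brush lying on the bench near the robot, handle along its x.
Mind the look-alikes: they are no part of the job. What is shaped like the cover but blue is not meant.

How it is judged:
On the way, in this order (a step that is already met when the one before it is completed fails the run):
1. the snap tab is pressed fully down while the cover is still on its seat (value of joint snap_tab above 0.0095 m and x of cover in the frame of filter_box below -0.055 m), for 0.1 s.
2. the cover is pushed clear of the well (x of cover in the frame of filter_box above 0.03 m), for 0.2 s.
At the end, for the whole second after the job is handed in: The cover's origin is 30 mm or more past the box's origin along the box's x (well wholly uncovered), between the rails (within 8 mm of the centre line), flat on the deck (underside 46 to 54 mm above the bench, tilt under 0.06 rad) and at rest (x of cover in the frame of filter_box between 0.03 and 0.115 m and z of cover in the frame of filter_box between 0.046 and 0.054 m and y of cover in the frame of filter_box between -0.008 and 0.008 m and angle between cover's own z axis and vertical below 0.06 rad and linear speed of cover below 0.02 m/s); the robot touches nothing.
It fails at once if the cover is lifted (more than 10 mm) or tipped (more than 0.2 rad) (z of cover in the frame of filter_box above 0.06 m or angle between cover's own z axis and vertical above 0.2 rad).
It fails at once if another thing on the bench is displaced by more than 30 mm or knocked over (distance of any of jar, beaker, union_ring, bottle_a, bottle_b, brush from where it was at the start of the episode above 0.03 m or angle between any of jar, beaker, union_ring, bottle_a, bottle_b's own z axis and vertical above 0.5 rad).
It also fails if it takes over 42 s, if anything falls off the work surface, if the arm or the gripper's body presses on something with over 40 N, if the wrist force passes 120 N, or if a joint passes its speed limit or range.

## Working session

There is one attempt and no reset: what is moved stays moved. The work goes in short steps, Python scripts to look and compute and a tool call to move; the robot and the scene stay as the last step left them, time stands still between calls to the robot, and variables do not carry over. Pictures are saved under pics/ and viewed, about 8 in all and at most 12, crops included, and the job is handed in when it is done.

Besides the shell and the picture viewer there is one more tool, called after "Call:" as a command line: name --argument value ..., lists and objects as JSON in quotes. carry_out: Moves the arm, as the interface text tells. Its arguments: {"type":"object","properties":{"steps":{"type":"array"},"squeeze":{"type":"number"}},"required":["steps"]}

```bash
ls; mkdir -p pics; python3 - <<'E'
from rig import robot,cams
import cv2
for n in("scene","top"):
    c=cams.camera(n);cv2.imwrite(f"pics/{n}0.png",c["pixels"][:,:,::-1])
    print({k:v for k,v in c.items() if k!="pixels"})
print(robot.tip_extent,robot.get_obs())
E
```

```text
pics
{'fx': 523.7736477912669, 'fy': 523.7736477912669, 'cx': 280.573688043037, 'cy': 214.17619460337335, 'eye': array([ 1.11491218, -0.50482908,  1.11116697]), 'rotation': array([0.30222939, 0.13250768, 0.39990249, 0.85508895])}
{'fx': 456.84895745052546, 'fy': 456.84895745052546, 'cx': 283.04402768556054, 'cy': 207.61137902908726, 'eye': array([0.38034157, 0.02227829, 1.27220466]), 'rotation': array([ 0.04148377, -0.033396  , -0.7014739 ,  0.71070259])}
0.022 {'time': 0.1, 'q': array([-1.46548308e+00,  5.28371380e-01,  1.43376297e+00, -2.55955675e-05,
        1.18140842e+00, -1.78479032e-01]), 'joint_velocities': array([-0.00029132, -0.00143896, -0.00258702, -0.00029091, -0.00153814,
        0.00191015]), 'joint_torque': array([-3.59309870e-04, -4.40984023e+01, -1.77150840e+01,  6.35220716e-02,
        5.33714436e-02, -4.57794204e-05]), 'position': array([ 0.17496756, -0.59936915,  0.24367413]), 'tool_rot': array([ 8.00001993e-01, -5.99996550e-01, -6.72459279e-04, -7.06167492e-04]), 'ft_force': array([ 0.1032263 , -0.67472991,  0.64420384]), 'moment': array([-0.04733559, -0.00348117,  0.00370729]), 'grip_width': 0.08696538731328479}
```

View pics/scene0.png

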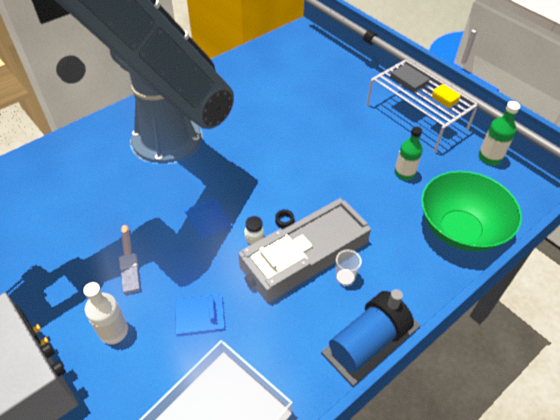

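View pics/top0.png

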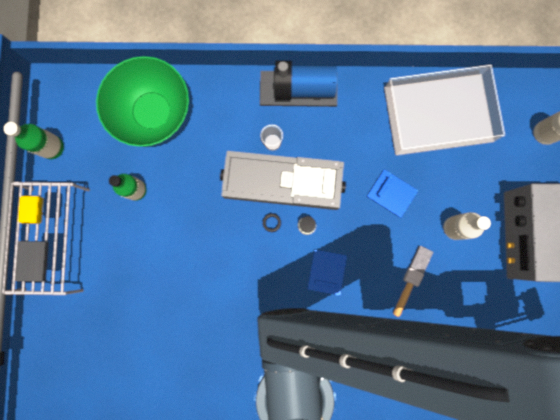

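The top view shows the box at about (222–343, 152–208). The white cover is on the right (292–335) and the tab at about (287,180), so box +x points to image left, which is world +y. The beaker is at (271,137), the ring at (272,222) and the jar at (307,225). I'll measure next.

```bash
cat > h.py <<'E'
import numpy as np,cv2
from scipy.spatial.transform import Rotation as R
from rig import robot,cams
def ray(c,u,v,z):
    d=R.from_quat(c["rotation"]).apply([(u-c["cx"])/c["fx"],-(v-c["cy"])/c["fy"],-1])
    return c["eye"]+d*(z-c["eye"][2])/d[2]
def proj(c,p):
    q=R.from_quat(c["rotation"]).inv().apply(np.array(p)-c["eye"])
    return c["cx"]+c["fx"]*q[0]/-q[2],c["cy"]-c["fy"]*q[1]/-q[2]
def crop(c,x0,y0,x1,y1,s,name,pts=()):
    im=cv2.resize(c["pixels"][y0:y1,x0:x1,::-1],None,fx=s,fy=s,interpolation=cv2.INTER_CUBIC)
    for p in pts:
        u,v=proj(c,p);cv2.circle(im,(int((u-x0+.5)*s),int((v-y0+.5)*s)),2,(0,0,255),-1)
    cv2.imwrite("pics/"+name,im)
E
python3 - <<'E'
from h import *
c=cams.camera("top");im=c["pixels"].astype(int)
crop(c,212,120,352,240,5,"topc.png")
s=cams.camera("scene");crop(s,230,190,380,310,5,"scenec.png")
sub=np.zeros(im.shape[:2],np.uint8);sub[140:215,212:352]=1
sat=im.max(2)-im.min(2)
w=((im.min(2)>190)&(sub>0)).astype(np.uint8)
n,l,st,ce=cv2.connectedComponentsWithStats(w);print(st[1:][st[1:,4]>20])
g=((sat<60)&(im.min(2)>50)&(sub>0)).astype(np.uint8)
k=max(cv2.findContours(g,0,2)[0],key=cv2.contourArea);r=cv2.minAreaRect(k)
b=cv2.boxPoints(r);print(r,b)
for z in(.05,.058,.068):
  P=np.array([ray(c,*p,z) for p in b])[:,:2];print(z,P.round(4).tolist(),np.linalg.norm(P-np.roll(P,1,0),axis=1))
E
```

```text
[[ 265  140   16    9  120]
 [ 243  164   97   43 2368]]
((282.589111328125, 179.60891723632812), (125.67320251464844, 48.65732192993164), 5.710593223571777) [[217.64355 197.56436]
 [222.48517 149.14853]
 [347.53467 161.65347]
 [342.69305 210.0693 ]]
0.05 [[0.5353, 0.2142], [0.6687, 0.2048], [0.6379, -0.1362], [0.5056, -0.1231]] [0.33858398 0.13377084 0.34241374 0.13296667]
0.058 [[0.5343, 0.2129], [0.6669, 0.2036], [0.6362, -0.1352], [0.5048, -0.1221]] [0.33636776 0.13289523 0.34017245 0.13209633]
0.068 [[0.533, 0.2114], [0.6645, 0.2021], [0.6341, -0.1339], [0.5037, -0.121]] [0.33359749 0.13180073 0.33737085 0.1310084 ]
```

View pics/topc.png

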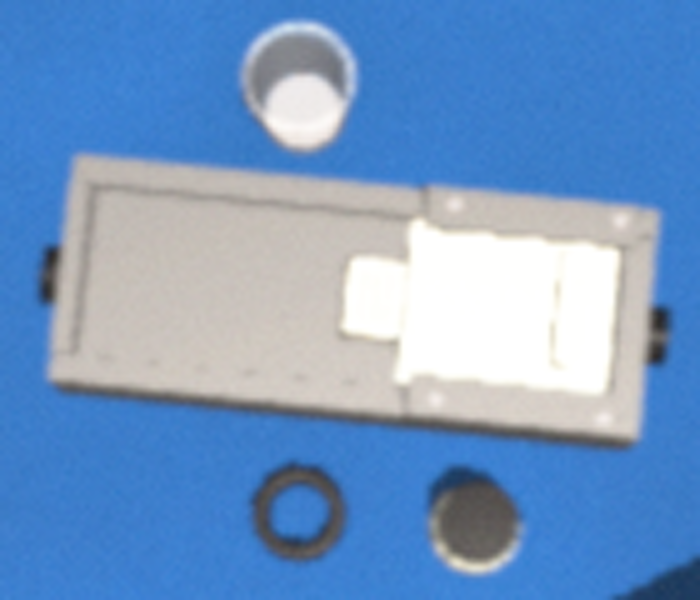

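View pics/scenec.png

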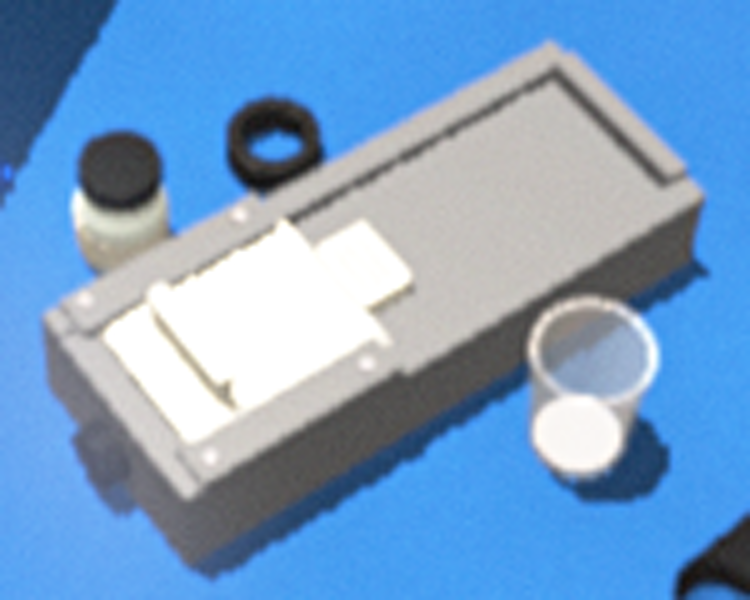

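```bash
python3 - <<'E'
from h import *
c=cams.camera("top");s=cams.camera("scene")
T=lambda x,y,z:ray(c,212+x/5-.4,120+y/5-.4,z)[:2]
S=lambda x,y,z:ray(s,230+x/5-.4,190+y/5-.4,z)[:2]
# box-frame xy, image pts
bx=[];w=[];nm=[]
def add(n,b,p): bx.append(b);w.append(p);nm.append(n)
add("T LL+",(172,62),T(50,382,.061));add("T LL-",(172,-62),T(78,155,.061))
add("T WR+",(-145,62),T(635,438,.068));add("T WR-",(-145,-62),T(660,210,.068))
add("T tab+",(17,20),T(340,335,.063));add("T tab-",(17,-20),T(350,258,.063))
add("T st-",(-20,-62),T(427,187,.068));add("T st+",(-20,62),T(404,413,.068))
add("S tab+",(17,20),S(365,222,.063));add("S tab-",(17,-20),S(413,275,.063))
add("S LL+",(172,62),S(553,42,.061));add("S LL-",(172,-62),S(703,197,.061))
add("S WR+",(-145,62),S(45,316,.068));add("S WR-",(-145,-62),S(192,497,.068))
A=np.array(bx)/1000;B=np.array(w)
def fit(A,B):
    a=A-A.mean(0);b=B-B.mean(0)
    th=np.arctan2((a[:,0]*b[:,1]-a[:,1]*b[:,0]).sum(),(a*b).sum())
    M=np.array([[np.cos(th),-np.sin(th)],[np.sin(th),np.cos(th)]]);return th,M,B.mean(0)-M@A.mean(0)
for nme,i in(("top",slice(0,8)),("scene",slice(8,14)),("all",slice(0,14))):
    th,M,o=fit(A[i],B[i]);print(nme,np.degrees(th),o)
print(*zip(nm,((B-o-A@M.T)@M*1000).round(1).tolist()),sep="\n")
# rib rear-face top edge
for n,p in(("rib S +",S(152,290,.088)),("rib S -",S(228,405,.088)),("cover rear S",S(190,443,.062))): print(n,(M.T@(p-o)*1000).round(1))
for n,b in(("tab",(.002,0)),("ribback",(-.105,0)),("end",(-.015,0))): print(n,o+M@b)
ex=M@[1,0];print("ex",ex)
for n,p in(("jar",T(475,520,.07)),("beaker",T(300,75,.078)),("ring",T(298,512,.022))): print(n,p,(M.T@(p-o)*1000).round(0))
E
```

```text
top 84.8775238844671 [0.58529124 0.02672576]
scene 85.00193594810084 [0.58968115 0.02765116]
all 84.90700187898956 [0.58716401 0.02712312]
('T LL+', [-2.2, 2.2])
('T LL-', [-2.8, 1.7])
('T WR+', [1.5, 1.4])
('T WR-', [-0.8, 1.8])
('T tab+', [0.8, 3.6])
('T tab-', [-0.2, 1.5])
('T st-', [-0.5, 1.9])
('T st+', [-0.4, 0.5])
('S tab+', [1.7, -1.4])
('S tab-', [1.9, -0.6])
('S LL+', [-0.4, -3.8])
('S LL-', [-2.7, -2.0])
('S WR+', [1.0, -4.2])
('S WR-', [3.0, -2.8])
rib S + [-100.7   29.6]
rib S - [-107.6  -43.7]
cover rear S [-124.5  -37.4]
tab [0.58734155 0.02911522]
ribback [ 0.57784289 -0.07746233]
end [0.58583242 0.01218234]
ex [0.08877257 0.99605192]
jar [ 0.46650971 -0.0257295 ] [-63. 115.]
beaker [0.70326912 0.07011815] [  53. -112.]
ring [0.47309849 0.06946273] [ 32. 117.]
```

Box origin is at about (0.587, 0.027) and box x points at 84.9°. The two views disagree by about 4 mm in box y, which is fine for this job. I'll move above the tab with the jaws along box y and closed.

Call:
carry_out --steps '[[[2.4, 3.7, 0], 8, 1], [[2.4, 3.7, 0], 8, 1], [[2.4, 3.7, 0], 8, 1], [[2.4, 3.7, 0], 8, 1], [[2.4, 3.7, 0], 8, 1], [[2.4, 3.7, 0], 8, 1], [[2.4, 3.7, 0], 8, 1], [[2.4, 3.7, 0], 8, 1], [[2.4, 3.7, 0], 4.6, 1], [[2.4, 3.7, 0], 0, 1]]'

```text
time: 1.3
position: [0.4182, -0.2229, 0.2448]
tool_rot: [1.0, -0.026, 0.004, 0.002]
ft_force: [0.8, -1.2, 1.0]
grip_width: 0.015
```

```bash
cat > st.py <<'E'
from h import *
o=robot.get_obs();x=R.from_quat(o["tool_rot"]).as_matrix()
th=np.radians(84.9);M=np.array([[np.cos(th),-np.sin(th)],[np.sin(th),np.cos(th)]])
print(o["time"],o["position"].round(4),"jaw deg",np.degrees(np.arctan2(x[1,0],x[0,0])).round(1),"toolz",x[:,2].round(3),"w",o["grip_width"].round(4),"F",o["ft_force"].round(1),"box",(M.T@(o["position"][:2]-[.587,.027])*1000).round(1),"tip z",(o["position"][2]-.022).round(4))
E
python3 st.py
```

```text
Traceback (most recent call last):
  File "st.py", line 4, in <module>
    print(o["time"],o["position"].round(4),"jaw deg",np.degrees(np.arctan2(x[1,0],x[0,0])).round(1),"toolz",x[:,2].round(3),"w",o["grip_width"].round(4),"F",o["ft_force"].round(1),"box",(M.T@(o["position"][:2]-[.587,.027])*1000).round(1),"tip z",(o["position"][2]-.022).round(4))
                                                                                                                                ^^^^^^^^^^^^^^^^^^^^^
AttributeError: 'float' object has no attribute 'round'
```

Call:
carry_out --steps '[[[2.4, 3.7, 0], -2, 1], [[2.4, 3.7, 0], 0, 1], [[2.4, 3.7, 0], 0, 1], [[2.4, 3.7, 0], 0, 1], [[2.4, 3.7, 0], 0, 1], [[2.4, 3.7, -2], 0, 1], [[2.0, 2.9, -2], 0, 1], [[0, 0, -3], 0, 1], [[0, 0, -3], 0, 1], [[0, 0, 0], 0, 1]]'

```text
time: 2.3
position: [0.5931, 0.0465, 0.145]
tool_rot: [0.999, -0.039, 0.011, 0.003]
ft_force: [-0.9, -0.2, -0.1]
grip_width: 0.0003
```

```bash
sed -i 's/o\["grip_width"\].round(4)/round(o["grip_width"],4)/' st.py; python3 st.py; python3 - <<'E'
from h import *
s=cams.camera("scene");p=robot.get_obs()["position"]
crop(s,220,150,380,310,3.75,"s1.png",[p-[0,0,.022]]);
E
```

```text
2.3 [0.5931 0.0465 0.145 ] jaw deg -4.4 toolz [ 0.022 -0.007 -1.   ] w 0.0003 F [-0.9 -0.2 -0.1] box [20.  -4.4] tip z 0.123
```

View pics/s1.png

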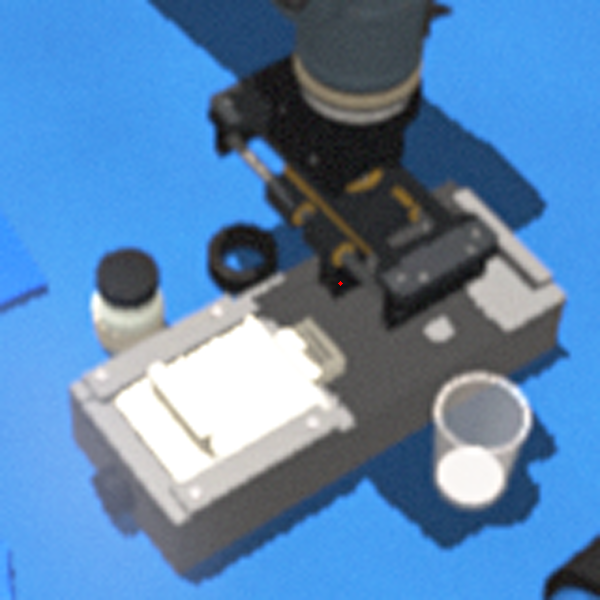

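The fingertips project to (340,283), over the box just past the tab, and nothing is near them. I'll shift back 15 mm and descend.

Call:
carry_out --steps '[[[-0.5, -1.4, 0], -0.5, 1], [[0, 0, -1], 0, 1], [[0, 0, -1.5], 0, 1], [[0, 0, -1.5], 0, 1], [[0, 0, 0], 0, 1], [[0, 0, 0], 0, 1]]'

```text
time: 2.95
position: [0.5935, 0.0263, 0.1135]
tool_rot: [0.999, -0.047, 0.02, 0.004]
ft_force: [-0.8, -0.7, -0.2]
grip_width: 0.0004
```

```bash
python3 st.py
```

```text
2.95 [0.5935 0.0263 0.1135] jaw deg -5.3 toolz [ 0.04  -0.01  -0.999] w 0.0004 F [-0.8 -0.7 -0.2] box [-0.1 -6.6] tip z 0.0915
```

Call:
carry_out --steps '[[[-0.7, 0.6, -2], 0, 1], [[0, 0, -1], 0, 1]]'

```text
time: 3.15
position: [0.5891, 0.0312, 0.0866]
tool_rot: [0.999, -0.047, 0.024, 0.004]
ft_force: [-0.5, -0.5, -0.5]
grip_width: 0.0003
```

```bash
python3 st.py
```

```text
3.15 [0.5891 0.0312 0.0866] jaw deg -5.4 toolz [ 0.048 -0.011 -0.999] w 0.0003 F [-0.5 -0.5 -0.5] box [ 4.3 -1.7] tip z 0.0646
```

Call:
carry_out --steps '[[[-0.2, 0, -1], 0, 1], [[-0.1, 0, -0.7], 0, 1]]'

```text
time: 3.35
position: [0.5897, 0.0306, 0.0728]
tool_rot: [0.998, -0.048, 0.029, 0.005]
ft_force: [-14.0, 3.6, 59.9]
grip_width: 0.0004
```

```bash
python3 st.py
```

```text
3.35 [0.5897 0.0306 0.0728] jaw deg -5.5 toolz [ 0.057 -0.012 -0.998] w 0.0004 F [-14.    3.6  59.9] box [ 3.8 -2.4] tip z 0.0508
```

The tab bottomed out: fingertip z is 50.8 mm and the reaction is 60 N. I'll lift and move back behind the rib.

Call:
carry_out --steps '[[[0, 0, 4], 0, 1], [[0, 0, 3], 0, 1], [[-0.6, -4, 0], 0, 1], [[-0.5, -4, 0], 0, 1], [[-0.3, -3, 0], 0, 1]]'

```text
time: 3.85
position: [0.5767, -0.0791, 0.1469]
tool_rot: [0.999, -0.043, 0.03, 0.005]
ft_force: [0.8, -0.4, -1.0]
grip_width: 0.0005
```

```bash
python3 st.py; python3 - <<'E'
from h import *
s=cams.camera("scene");o=robot.get_obs();p=o["position"]+.022*R.from_quat(o["tool_rot"]).as_matrix()[:,2]
crop(s,220,150,380,310,3.75,"s2.png",[p]);
E
```

```text
3.85 [ 0.5767 -0.0791  0.1469] jaw deg -5.0 toolz [ 0.06  -0.013 -0.998] w 0.0005 F [ 0.8 -0.4 -1. ] box [-106.6    0.8] tip z 0.1249
```

View pics/s2.png

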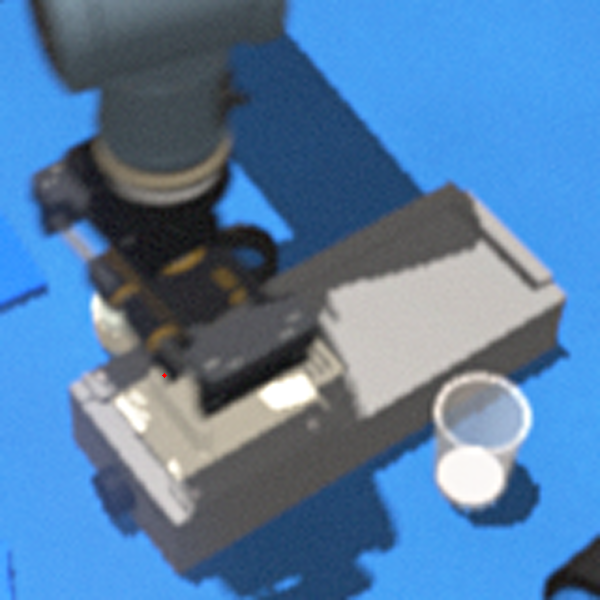

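The fingertips are above the rib at (165,375), the jar is clear, and the cover is still seated. I'll move back a little further and check.

Call:
carry_out --steps '[[[-0.1, -1.2, -1], 0, 1], [[0, 0, -1], 0, 1]]'

```text
time: 4.1
position: [0.5769, -0.0986, 0.1273]
tool_rot: [0.998, -0.046, 0.032, 0.007]
ft_force: [-1.1, 0.0, 0.3]
grip_width: 0.0005
```

```bash
python3 st.py
```

```text
4.1 [ 0.5769 -0.0986  0.1273] jaw deg -5.3 toolz [ 0.064 -0.017 -0.998] w 0.0005 F [-1.1  0.   0.3] box [-126.    -1.1] tip z 0.1053
```

Call:
carry_out --steps '[[[0, 0.3, -2], 0, 1], [[0, 0, -1.4], 0, 1]]'

```text
time: 4.3
position: [0.5767, -0.0951, 0.0911]
tool_rot: [0.998, -0.046, 0.032, 0.007]
ft_force: [-1.1, 1.1, 0.1]
grip_width: -0.0002
```

```bash
python3 st.py
```

```text
4.3 [ 0.5767 -0.0951  0.0911] jaw deg -5.3 toolz [ 0.063 -0.017 -0.998] w -0.0002 F [-1.1  1.1  0.1] box [-122.5   -0.5] tip z 0.0691
```

Call:
carry_out --steps '[[[0.05, 0.6, 0.1], 0, 1], [[0.1, 0.8, 0.1], 0, 1], [[0.1, 0.8, 0.1], 0, 1], [[0.1, 0.8, 0.1], 0, 1]]'

```text
time: 4.7
position: [0.5783, -0.0609, 0.0917]
tool_rot: [0.999, -0.045, 0.028, 0.006]
ft_force: [0.0, -1.0, -0.5]
grip_width: 0.0007
```

```bash
python3 st.py
```

```text
4.7 [ 0.5783 -0.0609  0.0917] jaw deg -5.2 toolz [ 0.056 -0.014 -0.998] w 0.0007 F [ 0.  -1.  -0.5] box [-88.3   0.9] tip z 0.0697
```

Call:
carry_out --steps '[[[0.1, 0.9, 0.05], 0, 1], [[0.1, 0.9, 0.05], 0, 1], [[0.1, 0.9, 0.05], 0, 1], [[0.1, 0.9, 0.05], 0, 1], [[0.1, 0.9, 0.05], 0, 1], [[0.1, 0.9, 0.05], 0, 1]]'

```text
time: 5.3
position: [0.5853, -0.0008, 0.0969]
tool_rot: [0.999, -0.044, 0.03, 0.006]
ft_force: [0.2, -1.2, -0.4]
grip_width: 0.0003
```

```bash
python3 st.py; python3 - <<'E'
from h import *
s=cams.camera("scene");o=robot.get_obs();p=o["position"]+.022*R.from_quat(o["tool_rot"]).as_matrix()[:,2]
crop(s,220,150,380,310,3.75,"s3.png",[p]);
E
```

```text
5.3 [ 0.5853 -0.0008  0.0969] jaw deg -5.1 toolz [ 0.059 -0.015 -0.998] w 0.0003 F [ 0.2 -1.2 -0.4] box [-27.9  -0.8] tip z 0.0749
```

View pics/s3.png

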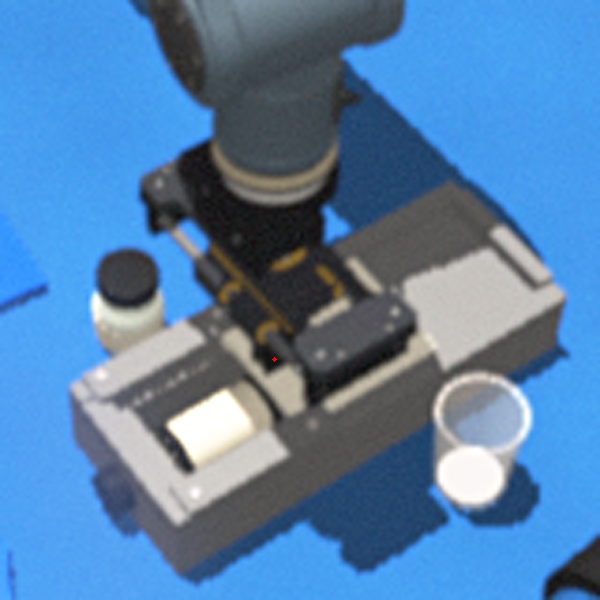

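The cover is sliding: the filter at (215,425) is showing and the tip is behind the rib at (274,360). The cover should be at about box x +17, so I'll push another 45 mm.

Call:
carry_out --steps '[[[0.05, 0.9, -0.2], 0, 1], [[0.05, 0.9, -0.1], 0, 1], [[0.05, 0.8, 0], 0, 1], [[0.05, 0.8, 0], 0, 1], [[0.05, 0.5, 0], 0, 1], [[0, 0.2, 0], 0, 1]]'

```text
time: 5.95
position: [0.5891, 0.0446, 0.0944]
tool_rot: [0.999, -0.044, 0.031, 0.006]
ft_force: [0.9, -1.6, 0.7]
grip_width: 0.0005
```

```bash
python3 st.py
```

```text
5.95 [0.5891 0.0446 0.0944] jaw deg -5.0 toolz [ 0.061 -0.015 -0.998] w 0.0005 F [ 0.9 -1.6  0.7] box [17.7 -0.5] tip z 0.0724
```

Cover at about +62. I'll back off, rise, and move clear to the empty side for a look.

Call:
carry_out --steps '[[[-0.1, -1, 0], 0, 1], [[-0.1, -1.5, 0], 0, 1], [[0, -0.5, 3], 0, 1], [[0, 0, 4], 0, 1], [[0, 0, 4], 0, 1], [[0, -4, 3], 0, 1], [[-0.5, -4.5, 1], 0, 1], [[-1, -4.5, 0], 0, 1], [[-1, -4.5, 0], 0, 1], [[0, -2, 0], 0, 1]]'

```text
time: 6.95
position: [0.556, -0.1944, 0.2485]
tool_rot: [0.999, -0.045, 0.03, 0.007]
ft_force: [0.2, -0.3, 0.4]
grip_width: 0.0003
```

```bash
python3 st.py; python3 - <<'E'
from h import *
s=cams.camera("scene");crop(s,220,150,380,310,3.75,"s4.png")
c=cams.camera("top");crop(c,212,120,352,240,5,"t4.png")
cv2.imwrite("pics/b4.png",np.hstack([cv2.resize(cv2.imread("pics/s4.png"),(400,400)),cv2.resize(cv2.imread("pics/t4.png"),(400,343))[:400] if 0 else cv2.copyMakeBorder(cv2.resize(cv2.imread("pics/t4.png"),(400,343)),0,57,0,0,0)]))
E
```

```text
6.95 [ 0.556  -0.1944  0.2485] jaw deg -5.1 toolz [ 0.058 -0.016 -0.998] w 0.0003 F [ 0.2 -0.3  0.4] box [-223.3   11.2] tip z 0.2265
```

View pics/b4.png

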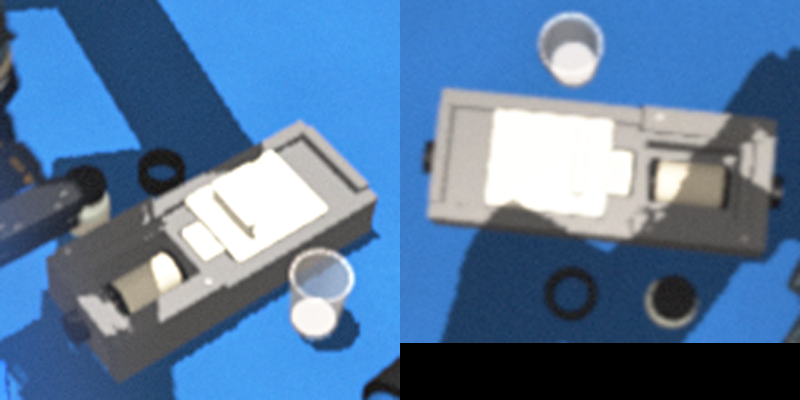

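The well is open, with the filter visible at (145,280) in the scene view and (690,185) in the top view. The cover lies flat between the rails with its leading edge at about x 488, and the bystanders are standing. I'll do a numeric check of the edge, then hand in.

```bash
python3 - <<'E'
from h import *
c=cams.camera("top");th=np.radians(84.9);M=np.array([[np.cos(th),-np.sin(th)],[np.sin(th),np.cos(th)]])
P=[]
for x,y in((92,110),(86,205)):
    p=ray(c,212+x*1.75/5-.4,120+y*1.75/5-.4,.062)[:2];P.append(M.T@(p-[.587,.027])*1000)
m=np.mean(P,0);print(P,"cover x",m[0]-55,"y",m[1])
if 45<m[0]-55<90: robot.hand_in();print("handed in")
E
```

```text
[array([122.13883087, -44.25785163]), array([117.63865216,  46.30019005])] cover x 64.8887415156765 y 1.0211692095269846
the job is handed in; nothing more can be done
handed in
```

The filter box is open and the job is handed in; the hand-in gives no verdict. I pressed the snap tab down with the closed fingertips, pushed the cover along the rails by its rib, then backed off and moved clear. The robot clock read about 7 s before hand-in.

**Last checks:**
- **Tab:** it bottomed out with the fingertips at 50.8 mm and about 60 N. That is well above the 4 N it needs, but under the 120 N wrist limit.
- **Cover position:** the image puts its origin at about box x +65 mm and y +1 mm, against about +62 mm worked out from the tool position. Both are well inside the required 30–115 mm.
- **Cover and well:** in both views the cover looks flat between the rails, though I did not measure its tilt or height. The well is fully open.
- **Bystanders:** the jar, beaker and ring look undisturbed. I did not check the bottles and brush after the move, but the arm's path was planned clear of them.

**Disagreements:**
- The two cameras differed by about 4 mm on the box's sideways position. I used the average.
- The tool picked up about 3.5° of tilt during the moves. It did no harm.

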